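# Clamp the circuit board in its holder

## Robot

A 6-joint arm with a two-finger parallel gripper is mounted at the origin on the work surface. World frame = base frame: x ahead of the robot, y to its left, z up, the work surface at z = 0. Lengths are in mm, angles in rad, forces in N, time in s.
With the tool pointing down it reaches from about 350 to 725 mm from the base axis. Payload 4.3 kg.
Tool frame: the origin (TCP) lies at the very end of the fingers, on their centre line; the grasp point (between the pads) lies manip.tcp_to_grasp behind it (manip.tcp_to_grasp is the distance from the TCP to the grasp point, in mm); z points along the fingers, y is the line along which they close (so a half turn about z gives the same grasp; the last joint's range is limited). The gripper opens to 85 mm and grips with 20 to 120 N. Pads are 22 mm wide; open, the fingers measure 114 mm over their backs; the gripper's body (76 mm by 85 mm) begins 54 mm behind the grasp point. The pads swing forward as they close: fully open they stand 13 mm farther back than shut.
Start: joints at [1.003, 0.377, 0.081, 1.274, 0, 1.46], TCP at [254.148, 515.825, 231.329] pointing down, gripper open.
Joint ranges: [-2.72, 2.72], [-0.84, 1.66], [-1.02, 1.22], [-1.77, 2.12], [-1.37, 1.28], [-3.14, 3.14]. Speed limits (rad/s): [2.57, 2.57, 3.14, 3.14, 3.14, 3.14].

## Interface

Orientations are given as a unit quaternion [w, x, y, z].
In Python, from bench import sensors, get_image, camera_model, manip gives the robot as it stands.
- The arm moves only by the tool move_arm, never from a script. Its argument "motion" is text: rows parted by semicolons, each of 5 numbers parted by spaces: the shift along the tool's x, y, z in m, then the turn about the tool's z in degrees, then the opening, from 0 (shut) to 1 (fully open). A call has exactly 8 rows; each row shifts and turns the commanded pose from where the row before left it, along the tool's axes as they then stand; what a row does not reach is not made up. A row lasts 1/10 s, in which the tool goes at most 50 mm and 8.59 degrees, less where a joint would pass 70% of its speed; a pose out of reach is approached as far as the arm can. A call is refused whole if a number of a shift passes 0.05 or a number of a turn 8.59, either way. A call with a gripper value outside its range is refused whole. The fingers move at their own pace and stop on an object; "grip_force" is the grip in N (left out, the last holds). Time passes only in rows, so rows that do not move let the fingers close, or fill a call up. It gives the time, the measured TCP pose, the force, the opening and the grip force at its end, in the units of the state.
- sensors.get_obs(): the state, without advancing time (a new reading comes with each control period).
- get_image(name): name is "scene" or "top" or "wrist"; returns (picture, depth): 400x640x3 uint8, red, green, blue; 400x640 float32, mm along the optical axis (not along the pixel's ray), 0 where there is no reading.
- camera_model(name): a dict with "fovy" (degrees; the focal length in pixels is half the picture's height over the tangent of half this angle, whatever the lens; pixels are square), "cx", "cy" (the principal point, pixels), "camera_from_world" (4x4, takes a point from world to camera coordinates). Camera axes: x right, y down, z forward; pixel columns grow to the right and rows downward; lengths in mm; the calibration is good to about 2 mm. The wrist camera is an equidistant fisheye: a pixel r from the principal point sees the ray r / f radians off the axis. A picture is of the moment at which its call begins: read the wrist's pose just before it. camera_model takes no time and is no camera call; for the wrist camera it gives the pose at the moment of the call.
- manip.sign_off(): hands the job in; it is judged then, once.
The state is a dict: "clock": time; "joint_pos": joint angles; "joint_vel": joint speeds; "effort": joint torques, N m; "tool_pos": TCP position; "tcp_rot": TCP orientation; "contact_force": force on the tool from outside, world axes, zero at the start; "torque": the same for the moment, N m; "grip_width": finger opening in mm; "grasp_force": force on a finger pad.
Only numpy, scipy, OpenCV 4.12 (cv2) and the standard library are available. Lean on these libraries where they do the work, as an engineer would, in place of code of your own. Each camera call takes 0.05 s, during which the arm holds its last target. There are 200 camera calls.

## Task

On the repair bench stand two board holders with red clamp knobs; one has a green circuit board lying in it. In that holder, slide the movable jaw along the rails until its orange spring pad presses on the board, then turn the jaw's red knob clockwise to lock it, and let go. Leave the empty holder alone.

Things in the scene. Friction and masses are not known exactly. Their poses are not given: they have to be found in the camera images.
- clamp_grip (a point): (mm) Red knob on the movable jaw of the holder with the board: upright bar 42 long, 14 thick, z 45 to 77, over a hub 24 wide on the jaw's top (z 38). Point: on its axis, z = 62; y = long way of the bar. Starts crosswise to the rails (to 9 deg), jaw free (1 N). Turned 75 deg clockwise from above (stop 80; 0.1 N m) it locks the jaw: bar nearly along the rails. Hold it both to slide and to turn.
- pad: (mm) Orange spring pad on that jaw's front, 60 wide, 16 high. Origin: centre of its front face, z = 28. x lies along the rails, from the board towards the jaw; the jaw closes towards -x. Knob axis 45 behind this face. On the board the pad yields up to 12 (spring, 0.8 to 3 N), so bring the jaw some 6 past first touch. It starts 38 to 75 short of the board.
- board: (mm) Green circuit board 90 long (its x, along the rails), 70 wide, 4 thick, parts to 10 above it, 90 g, lying loose on the rails, at most 2 short of the black fixed jaw at its -x end. Origin: centre of its underside, 20 above the bench; the edge that the pad meets is 45 from it towards +x.
- spare: (mm) The empty board holder, same make and size (bed 260 along its x by 110, its own red knob, 77 high), to be left untouched. Origin: centre of its underside. It stands left or right of the other holder.
Not all that is in view belongs to the job. What is meant by the board is not brown or pink, and is the larger of those in its own colour.

How it is judged:
By the outcome, as a careful person would: the job done as asked, in the order asked, and still so for the second after the job is handed in, with the robot touching nothing.
It also fails if it takes over 38 s, if anything falls off the work surface, if the arm or the gripper's body presses on something with over 40 N, if the wrist force passes 120 N, or if a joint passes its speed limit or range.

## Working session

There is one attempt and no reset: what is moved stays moved. The work goes in short steps, Python scripts to look and compute and a tool call to move; the robot and the scene stay as the last step left them, time stands still between calls to the robot, and variables do not carry over. Pictures are saved under pics/ and viewed, at most 10 in all, crops included, and the job is handed in when it is done.

Besides the shell and the picture viewer there is one more tool, called by a JSON object that holds its "api" and its "payload", one argument or row to a line. move_arm: Moves the arm, as the interface text tells. Its arguments: {"type":"object","properties":{"motion":{"type":"string"},"grip_force":{"type":"number"}},"required":["motion"]}

```bash
mkdir -p pics; ls; python3 - <<'E'
from bench import sensors,get_image,camera_model,manip
import cv2,numpy as np
o=sensors.get_obs();print({k:np.round(v,3) for k,v in o.items()},manip.tcp_to_grasp)
for n in("top","scene"):
    p,d=get_image(n);np.savez(f"{n}.npz",p=p,d=d);cv2.imwrite(f"pics/{n}.png",p[...,::-1]);m=camera_model(n);print(n,m)
E
```

```text
pics
{'clock': np.float64(0.0), 'joint_pos': array([ 1.003,  0.378,  0.08 ,  1.274, -0.   ,  1.461]), 'joint_vel': array([-0.001, -0.001,  0.   ,  0.001, -0.   , -0.   ]), 'effort': array([ 0.0000e+00, -4.6360e+01,  2.6988e+01,  2.1000e-02,  0.0000e+00,
        0.0000e+00]), 'tool_pos': array([253.796, 515.231, 230.366]), 'tcp_rot': array([-0.   ,  0.227,  0.974, -0.001]), 'contact_force': array([ 0.213,  0.543, -0.342]), 'torque': array([ 0.025, -0.015, -0.054]), 'grasp_force': np.float64(0.0), 'grip_width': np.float64(85.05)} 18.700000000000003
top {'fovy': 53.10075854389902, 'cx': 318.4168368271896, 'cy': 194.00404819795486, 'camera_from_world': array([[-2.49772701e-02, -9.99613372e-01,  1.22164504e-02,
        -6.88250388e-03],
       [-9.94671474e-01,  2.36273749e-02, -1.00351416e-01,
         4.53698984e+02],
       [ 1.00023975e-01, -1.46578591e-02, -9.94877054e-01,
         8.29989280e+02],
       [ 0.00000000e+00,  0.00000000e+00,  0.00000000e+00,
         1.00000000e+00]])}
scene {'fovy': 44.229676482985, 'cx': 321.6861794679575, 'cy': 203.63340262802532, 'camera_from_world': array([[-4.10095716e-01,  9.12033344e-01, -4.08451058e-03,
         2.24883845e+02],
       [ 5.43668711e-01,  2.40859917e-01, -8.03996787e-01,
        -2.08369820e+02],
       [-7.32288083e-01, -3.31936259e-01, -5.94619612e-01,
         1.23907685e+03],
       [ 0.00000000e+00,  0.00000000e+00,  0.00000000e+00,
         1.00000000e+00]])}
```

View pics/top.png

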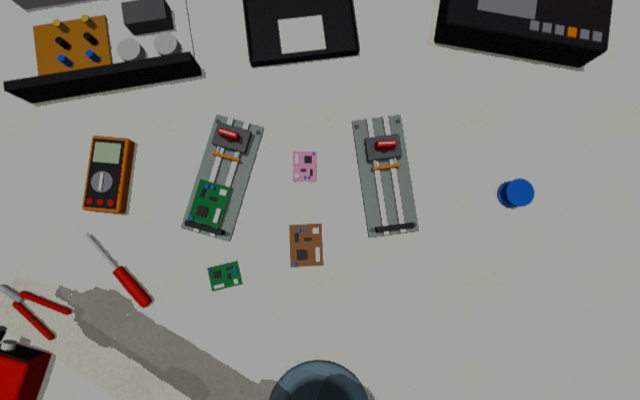

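View pics/scene.png

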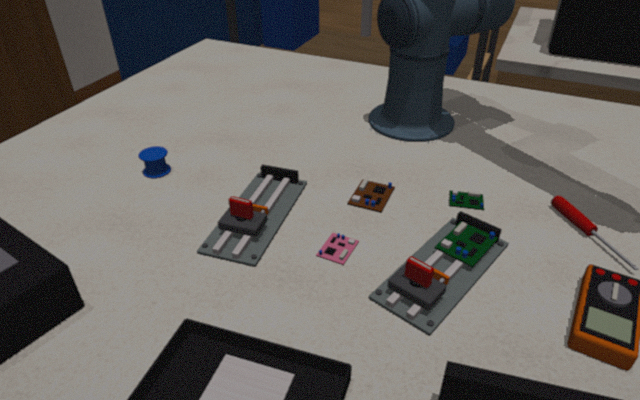

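The top view shows two red knobs, at (229,133) and (386,145). There are two green boards: a large one at (209,203), lying in the left holder, and a small one at (225,275) on the bench. The target is the left holder, because it holds the larger green board. The right holder is the empty spare. The brown and pink boards and the small green one are distractors.

```bash
cat > h.py <<'E'
import numpy as np,cv2
from bench import camera_model
def cloud(n,d):
    m=camera_model(n);f=200/np.tan(np.radians(m["fovy"]/2));v,u=np.mgrid[:400,:640]
    P=np.stack([(u-m["cx"])/f*d,(v-m["cy"])/f*d,d],-1);T=np.linalg.inv(m["camera_from_world"])
    return P@T[:3,:3].T+T[:3,3]
def rect(q,name):
    r=cv2.minAreaRect(q[:,:2].astype(np.float32));b=cv2.boxPoints(r)
    e=b[1]-b[0];g=b[2]-b[1];e=e if np.hypot(*e)>np.hypot(*g) else g
    print(name,len(q),"c",np.round(r[0],1),"size",np.round(r[1],1),"long dir deg",round(np.degrees(np.arctan2(e[1],e[0])),1),"z",np.round(np.percentile(q[:,2],[5,50,95]),1))
E
python3 - <<'E'
import numpy as np,cv2
from h import *
z=np.load("top.npz");p=z["p"];d=z["d"]
cv2.imwrite("pics/crop.png",cv2.resize(p[105:300,170:290,::-1],None,fx=3,fy=3,interpolation=cv2.INTER_CUBIC))
for n in("top","scene"):
    z=np.load(n+".npz");p=z["p"];W=cloud(n,z["d"]);h=cv2.cvtColor(p,cv2.COLOR_RGB2HSV);H,S,V=[h[...,i].astype(int) for i in range(3)]
    box=np.zeros(p.shape[:2],bool)
    if n=="top": box[110:245,175:270]=1
    else: box[205:335,365:512]=1
    red=box&((H<6)|(H>174))&(S>150)&(V>60); org=box&(H>9)&(H<22)&(S>150)&(V>80); grn=box&(H>50)&(H<90)&(S>100)
    bed=box&(W[...,2]>-5)&(W[...,2]<15)&(S>10)&(S<70)&(V<150)
    rect(W[red],"red");rect(W[red&(W[...,2]>72)],"redtop");rect(W[org],"org");rect(W[grn],"grn")
    g=W[grn&(W[...,2]<27)];rect(g,"grnflat")
    if n=="top":
        rail=box&(V>170)&(S<50)&(W[...,2]>12);rect(W[rail],"rails")
        c=cv2.findContours((box&((V<150)|(S>80))).astype(np.uint8),0,1)[0]
        print([cv2.minAreaRect(k) for k in c if cv2.contourArea(k)>2000])
E
```

```text
red 106 c [490.8  91.3] size [302.3  30.8] long dir deg 42.1 z [38.6 75.7 78.4]
redtop 93 c [484.6  87.6] size [288.2  28. ] long dir deg 42.1 z [73.1 75.8 78.6]
org 81 c [466.8  98.4] size [275.1  26.8] long dir deg 50.1 z [34.  36.5 39.1]
grn 1039 c [410.5 127.4] size [265.6  91.9] long dir deg 73.2 z [21.7 24.2 26.9]
grnflat 990 c [438.8 220.5] size [71. 92.] long dir deg -17.1 z [21.7 24.1 26.3]Traceback (most recent call last):
  File "<stdin>", line 15, in <module>
  File "h.py", line 10, in rect
    print(name,len(q),"c",np.round(r[0],1),"size",np.round(r[1],1),"long dir deg",round(np.degrees(np.arctan2(e[1],e[0])),1),"z",np.round(np.percentile(q[:,2],[5,50,95]),1))
                                                                                                                                          ~~~~~~~~~~~~~^^^^^^^^^^^^^^^^^^
    return _quantile_unchecked(
        a, q, axis, out, overwrite_input, method, keepdims, weights)
    return _ureduce(a,
                    func=_quantile_ureduce_func,
    ...<5 lines>...
                    overwrite_input=overwrite_input,
                    method=method)
    r = func(a, **kwargs)
    result = _quantile(arr,
                       quantiles=q,
    ...<2 lines>...
                       out=out,
                       weights=wgt)
    slices_having_nans = np.isnan(arr[-1, ...])
                                  ~~~^^^^^^^^^
IndexError: index -1 is out of bounds for axis 0 with size 0
```

View pics/crop.png

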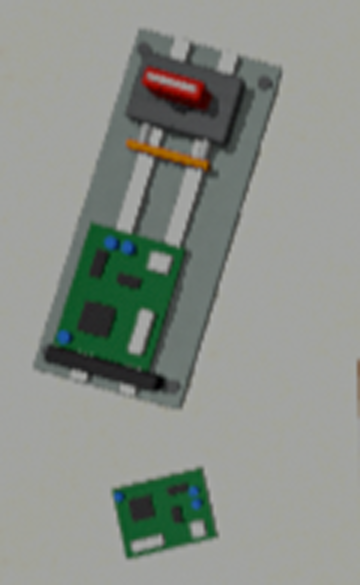

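The crop confirms the target: a large green board in the left holder, against the black fixed jaw. The jaw stands off it with an orange pad and the red knob at about crop (173,85). The small green board lies loose on the bench.

```bash
python3 - <<'E'
import numpy as np,cv2
from h import *
for n in("top","scene"):
    z=np.load(n+".npz");p=z["p"];W=cloud(n,z["d"]);h=cv2.cvtColor(p,cv2.COLOR_RGB2HSV);H,S,V=[h[...,i].astype(int) for i in range(3)]
    box=np.zeros(p.shape[:2],bool)
    if n=="top": box[110:245,175:270]=1
    else: box[205:335,365:512]=1
    box&=z["d"]>0
    red=box&((H<6)|(H>174))&(S>120)&(V>60); org=box&(H>9)&(H<22)&(S>150)&(V>80)&(W[...,2]>15); grn=box&(H>50)&(H<90)&(S>100)
    bed=box&(abs(W[...,2]-8)<8)&(V<170)&(V>90)&(H>60)&(H<110)&(S>12)
    dark=box&(V<90)&(S<60)&(abs(W[...,2]-38)<4)
    for nm,m in(("redtop",red&(W[...,2]>70)),("org",org),("grn",grn&(W[...,2]<29)),("bed",bed),("jawtop",dark)):
        print(n,end=" ")
        q=W[m]
        if len(q): rect(q,nm)
        else: print(nm,0)
        if len(q):
            a=np.radians(-17.1);ex=np.array([np.cos(a),np.sin(a)]);ey=np.array([-ex[1],ex[0]])
            print("    along",np.round(np.percentile(q[:,:2]@ex,[0,2,50,98,100]),1),"across",np.round(np.percentile(q[:,:2]@ey,[0,2,50,98,100]),1))
E
```

```text
top redtop 100 c [576.9 171.1] size [40.3 14.1] long dir deg 72.7 z [72.8 75.8 78.3]
    along [494.  494.1 498.5 507.8 508.2] across [313.  313.4 331.7 353.  353.4]
top org 79 c [538.3 183. ] size [58.6  9. ] long dir deg 72.7 z [34.3 36.5 39.1]
    along [456.2 456.5 459.5 464.6 465.2] across [303.9 305.3 333.8 361.4 362.5]
top grn 1031 c [438.7 220.2] size [71.7 91.9] long dir deg -16.9 z [21.7 24.2 26.8]
    along [308.5 310.5 355.9 397.8 400.6] across [303.6 305.1 338.2 373.4 375.3]
top bed 2286 c [498.8 195.8] size [109.8 258.9] long dir deg -16.9 z [ 5.6  8.2 10.6]
    along [289.6 292.4 425.8 544.1 548.7] across [278.8 280.4 304.8 387.1 388.8]
top jawtop 734 c [491.3 197.5] size [ 79.1 229.8] long dir deg -17.0 z [34.8 38.  40.9]
    along [296.7 298.5 487.3 524.7 526.5] across [293.5 296.7 327.8 369.3 372.5]
scene redtop 163 c [580.4 170.9] size [39.8 15.2] long dir deg 71.0 z [71.5 75.2 77.3]
    along [496.3 498.7 508.7 511.5 512. ] across [314.4 315.1 336.2 353.4 354. ]
scene org 54 c [545.  198.5] size [23.8  6.2] long dir deg 68.9 z [34.1 36.  38. ]
    along [458.9 459.3 463.2 465.5 465.9] across [338.  338.2 349.6 361.6 361.7]
scene grn 1093 c [449.4 213.1] size [ 98.9 306.8] long dir deg -3.5 z [ 4.  23.8 25.9]
    along [218.6 227.8 356.5 401.6 527.6] across [257.5 279.1 341.2 372.9 373.8]
scene bed 1031 c [500.5 194.3] size [106.8 254.1] long dir deg -16.9 z [6.4 7.9 9.5]
    along [294.4 318.5 434.4 546.7 548.2] across [279.  281.2 366.7 385.1 386.2]
scene jawtop 942 c [494.7 197.5] size [ 78.2 230.4] long dir deg -16.6 z [34.9 37.9 39.8]
    along [299.4 302.4 513.4 528.8 529.8] across [294.2 297.5 343.3 369.2 372.5]
```

{"api": "move_arm", "payload": {
  "motion": "0 0 0 -8.59 1;0 0 0 -8.59 1;0 0 0 -8.59 1;0 0 0 -8.59 1;0 0 0 -8.59 1;0 0 0 -8.59 1;0 0 0 -8.59 1;0 0 0 -8.59 1",
  "grip_force": 60
}}

```text
clock: 0.9
tool_pos: [253.9, 515.5, 230.7]
tcp_rot: [-0.0, -0.365, 0.931, -0.0]
contact_force: [0.5, 0.4, 0.4]
grip_width: 85.3
grasp_force: 0.0
```

{"api": "move_arm", "payload": {
  "motion": "0 0 0 -8.59 1;0 0 0 -8.59 1;0 0 0 -8.59 1;0 0 0 -4.7 1;0.0194 -0.0342 0 0 1;0.0194 -0.0342 0 0 1;0.0194 -0.0342 0 0 1;0.0194 -0.0342 0 0 1"
}}

```text
clock: 1.7
tool_pos: [362.7, 400.2, 230.8]
tcp_rot: [-0.0, -0.595, 0.804, -0.0]
contact_force: [0.4, 0.9, 0.3]
grip_width: 85.4
grasp_force: 0.0
```

{"api": "move_arm", "payload": {
  "motion": "0.0194 -0.0342 0.01 0 1;0.0194 -0.0342 0.01 0 1;0.0194 -0.0342 0.01 0 1;0.0194 -0.0342 0.01 0 1;0.0194 -0.0342 0.01 0 1;0.0194 -0.0342 0.01 0 1;0.0194 -0.0342 0.01 0 1;0.0194 -0.0342 0.01 0 1"
}}

```text
clock: 2.5
tool_pos: [578.9, 171.6, 150.4]
tcp_rot: [-0.0, -0.595, 0.804, 0.0]
contact_force: [0.4, 0.5, -0.6]
grip_width: 85.3
grasp_force: 0.0
```

```bash
python3 - <<'E'
from bench import get_image,camera_model
import cv2,numpy as np
m=camera_model("wrist");p,d=get_image("wrist");cv2.imwrite("pics/w1.png",p[...,::-1])
f=200/np.tan(np.radians(m["fovy"]/2));T=np.linalg.inv(m["camera_from_world"])
h=cv2.cvtColor(p,cv2.COLOR_RGB2HSV);H,S,V=[h[...,i].astype(int) for i in range(3)]
def pl(mask,z,mn=150):
    n,l,st,c=cv2.connectedComponentsWithStats(mask.astype(np.uint8))
    for i in range(1,n):
        if st[i,4]<mn: continue
        v,u=np.nonzero(l==i);x=u-m["cx"];y=v-m["cy"];r=np.hypot(x,y)+1e-9;t=r/f
        D=np.stack([x/r*np.sin(t),y/r*np.sin(t),np.cos(t)],-1)@T[:3,:3].T
        q=T[:3,3]+D*((z-T[2,3])/D[:,2])[:,None]
        R=cv2.minAreaRect(q[:,:2].astype(np.float32));print(z,st[i],np.round(R[0],1),np.round(R[1],1),round(R[2],1))
        a=np.radians(-17);ex=np.array([np.cos(a),np.sin(a)]);ey=np.array([-ex[1],ex[0]])
        print("  along",np.round(np.percentile(q[:,:2]@ex,[0,2,50,98,100]),1),"across",np.round(np.percentile(q[:,:2]@ey,[0,2,50,98,100]),1))
pl(((H<6)|(H>174))&(S>120)&(V>60),77);pl((H>9)&(H<22)&(S>150)&(V>80),36);pl((H>50)&(H<90)&(S>100),24,1000)
E
```

```text
77 [313 182  18  53 748] [577.5 170.4] [41. 13.] 72.5
  along [496.2 496.3 502.6 509.  509.1] across [311.3 312.1 330.4 351.5 352.4]
77 [553 237  47  62 790] [330.6 321.3] [78.8 26.4] 39.5
  along [193.1 197.1 222.5 247.2 251.4] across [367.5 371.3 403.8 437.5 441.8]
77 [556 317  45  49 492] [300.3 465.1] [85.5 60.3] 57.5
  along [112.4 117.  160.1 174.4 177.2] across [484.1 488.5 531.2 571.3 576.7]
77 [607 326  33  45 652] [100.3 605.9] [100.6 138.3] 70.3
  along [-148.1 -129.4  -54.2  -15.8  -13.9] across [556.4 560.8 616.7 657.5 660.7]
36 [365 161   9  65 408] [538.1 183.7] [58.8  5.8] 73.4
  along [457.9 458.1 460.8 463.6 463.8] across [303.5 304.4 332.  361.3 362.3]
24 [ 544  102   37   65 1032] [305.7 186. ] [46.8 60. ] 11.6
  along [205.6 215.3 242.4 267.5 271.4] across [230.7 235.4 266.5 296.7 303.5]
24 [ 425  160   87   71 3852] [438.4 220.3] [70.6 94.3] 73.1
  along [307.6 311.2 359.7 400.1 402. ] across [303.5 304.7 336.3 372.7 374.1]
```

View pics/w1.png

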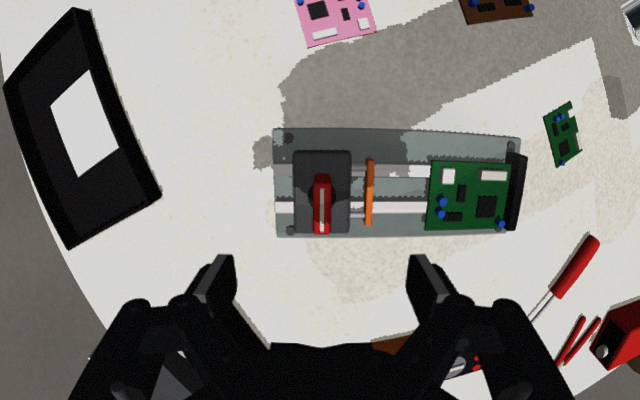

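The wrist view shows the knob at (322,205) centred between the fingers, the pad at (369,192), and the board edge at column 428. The measured gap is about 57 mm. I'll descend and grip.

{"api": "move_arm", "payload": {
  "motion": "0.001 0.001 0.017 0 1;0 0 0.017 0 1;0 0 0.017 0 1;0 0 0.017 0 1;0 0 0.017 0 1;0 0 0.017 0 1;0 0 0 0 1;0 0 0 0 1"
}}

```text
clock: 3.35
tool_pos: [576.4, 172.4, 49.1]
tcp_rot: [-0.001, -0.595, 0.804, 0.0]
contact_force: [0.9, -0.2, 0.3]
grip_width: 85.4
grasp_force: 0.0
```

{"api": "move_arm", "payload": {
  "motion": "0 0 0 0 0;0 0 0 0 0;0 0 0 0 0;0 0 0 0 0;0 0 0 0 0;0 0 0 0 0;0 0 0 0 0;0 0 0 0 0",
  "grip_force": 60
}}

```text
clock: 4.15
tool_pos: [577.5, 172.3, 49.8]
tcp_rot: [0.0, -0.594, 0.804, -0.0]
contact_force: [-0.2, 0.4, 4.4]
grip_width: 13.0
grasp_force: 59.2
```

{"api": "move_arm", "payload": {
  "motion": "0 0.007 0 0 0;0 0.007 0 0 0;0 0.007 0 0 0;0 0.007 0 0 0;0 0.007 0 0 0;0 0.007 0 0 0;0 0.007 0 0 0;0 0 0 0 0"
}}

```text
clock: 4.95
tool_pos: [528.8, 187.3, 49.8]
tcp_rot: [0.0, -0.595, 0.804, 0.0]
contact_force: [-0.2, 0.4, 6.4]
grip_width: 12.8
grasp_force: 59.8
```

{"api": "move_arm", "payload": {
  "motion": "0 0.002 0 0 0;0 0.002 0 0 0;0 0.002 0 0 0;0 0.002 0 0 0;0 0.002 0 0 0;0 0.002 0 0 0;0 0 0 0 0;0 0 0 0 0"
}}

```text
clock: 5.75
tool_pos: [518.9, 190.4, 49.8]
tcp_rot: [0.0, -0.595, 0.804, -0.0]
contact_force: [1.1, -1.0, 6.0]
grip_width: 13.2
grasp_force: 59.7
```

```bash
cat > w.py <<'E'
import sys
from bench import get_image,camera_model,sensors
import cv2,numpy as np
o=sensors.get_obs();print(np.round(o["tool_pos"],1),o["contact_force"])
m=camera_model("wrist");p,d=get_image("wrist");cv2.imwrite(sys.argv[1],cv2.resize(p[100:300,250:570,::-1],None,fx=2.5,fy=2.5))
f=200/np.tan(np.radians(m["fovy"]/2));T=np.linalg.inv(m["camera_from_world"])
h=cv2.cvtColor(p,cv2.COLOR_RGB2HSV);H,S,V=[h[...,i].astype(int) for i in range(3)]
a=np.radians(-17);ex=np.array([np.cos(a),np.sin(a)]);ey=np.array([-ex[1],ex[0]])
print("tcp along/across",o["tool_pos"][:2]@ex,o["tool_pos"][:2]@ey)
for nm,mask,z,mn in(("red",((H<6)|(H>174))&(S>120)&(V>60),77,100),("pad",(H>9)&(H<22)&(S>150)&(V>80),36,80),("board",(H>50)&(H<90)&(S>100),24,2000)):
    n,l,st,c=cv2.connectedComponentsWithStats(mask.astype(np.uint8))
    for i in range(1,n):
        if st[i,4]<mn: continue
        v,u=np.nonzero(l==i);x=u-m["cx"];y=v-m["cy"];r=np.hypot(x,y)+1e-9;t=r/f
        D=np.stack([x/r*np.sin(t),y/r*np.sin(t),np.cos(t)],-1)@T[:3,:3].T
        q=T[:3,3]+D*((z-T[2,3])/D[:,2])[:,None]
        R=cv2.minAreaRect(q[:,:2].astype(np.float32))
        if abs(R[0][0]-480)>120 or abs(R[0][1]-200)>60: continue
        print(nm,st[i],np.round(R[0],1),np.round(R[1],1),round(R[2],1),"along",np.round(np.percentile(q[:,:2]@ex,[0,2,50,98,100]),1))
E
python3 w.py pics/w2.png
```

```text
[518.9 190.4  49.8] [ 1.14476051 -0.99756453  5.9995417 ]
tcp along/across 440.5608826449445 333.77053703724215
red [ 306  218   32  101 2421] [516.2 182.8] [51.4 13.1] 72.8 along [433.6 434.1 440.3 446.4 446.9]
pad [ 377  188   19  101 1026] [482.5 198.6] [63.9  8. ] 74.8 along [399.7 400.  403.1 406.2 408.3]
board [ 382  189  139  104 7891] [437.3 220.4] [71.6 92.8] 73.5 along [307.2 310.5 357.4 395.4 399.9]
```

View pics/w2.png

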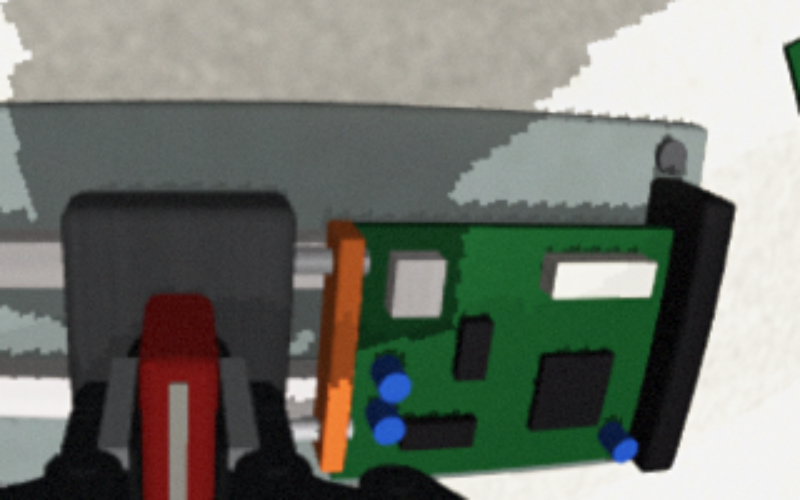

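The pad now bears on the board with about 4 mm of compression: its guide pins protrude at crop (360,262), and the board sits against the fixed jaw. I'll add 2 mm, then turn clockwise.

{"api": "move_arm", "payload": {
  "motion": "0 0.001 0 0 0;0 0.001 0 0 0;0 0 0 0 0;0 0 0 6 0;0 0 0 6 0;0 0 0 6 0;0 0 0 6 0;0 0 0 6 0",
  "grip_force": 70
}}

```text
clock: 6.6
tool_pos: [517.7, 190.6, 49.8]
tcp_rot: [0.001, -0.364, 0.931, -0.001]
contact_force: [1.8, -2.8, 4.9]
grip_width: 13.1
grasp_force: 69.6
```

{"api": "move_arm", "payload": {
  "motion": "0 0 0 6 0;0 0 0 6 0;0 0 0 6 0;0 0 0 6 0;0 0 0 6 0;0 0 0 6 0;0 0 0 6 0;0 0 0 0 0"
}}

```text
clock: 7.4
tool_pos: [517.6, 190.3, 49.9]
tcp_rot: [0.001, -0.007, 1.0, -0.001]
contact_force: [3.2, -2.6, 5.7]
grip_width: 12.8
grasp_force: 69.8
```

{"api": "move_arm", "payload": {
  "motion": "0 0 0 3 0;0 0 0 2 0;0 0 0 1 0;0 0 0 0 0;0 0 0 0 0;0 0 0 0 0;0 0 0 0 0;0 0 0 0 0"
}}

```text
clock: 8.2
tool_pos: [517.6, 190.3, 49.9]
tcp_rot: [0.001, 0.044, 0.999, -0.001]
contact_force: [2.3, -3.1, 6.0]
grip_width: 12.6
grasp_force: 69.8
```

```bash
python3 w.py pics/w3.png; python3 -c "
from bench import sensors;print(sensors.get_obs()['torque'])"
```

```text
[517.6 190.3  49.9] [ 2.28852327 -3.05861367  5.9818011 ]
tcp along/across 439.4040652727296 333.28324982859095
red [ 306  218   32  101 2345] [509.6 190.8] [12.9 51.6] 84.0 along [405.7 407.1 426.5 455.5 457.6]
pad [ 279  166  111   36 1415] [481.4 201. ] [59.8  8.3] 73.0 along [397.5 398.  402.  405.4 405.8]
board [  285     6   156   183 14543] [437.2 220.6] [70.4 92.5] 73.3 along [307.3 310.7 355.7 397.9 399.7]
[-0.58867929 -0.4177518   0.01399316]
```

View pics/w3.png

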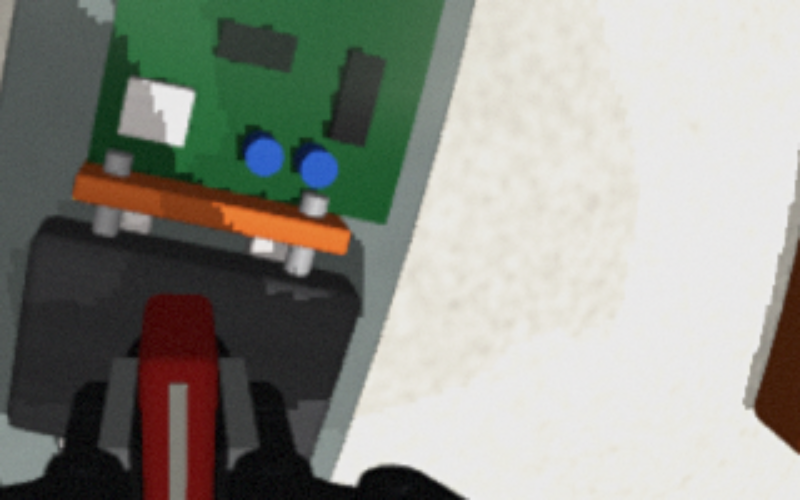

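The knob bar is now near the rail direction (turned about 78°). The pad is compressed on the board, with its pins protruding at crop (118,160) and (314,203). I'll release and rise.

{"api": "move_arm", "payload": {
  "motion": "0 0 0 1 0;0 0 0 0 0;0 0 0 0 0;0 0 0 0 1;0 0 0 0 1;0 0 0 0 1;0 0 0 0 1;0 0 0 0 1"
}}

```text
clock: 9.05
tool_pos: [516.4, 190.9, 49.0]
tcp_rot: [-0.0, 0.053, 0.999, 0.0]
contact_force: [-0.4, 0.1, 0.2]
grip_width: 83.7
grasp_force: 0.0
```

{"api": "move_arm", "payload": {
  "motion": "0 0 0 0 1;0 0 0 0 1;0 0 -0.01 0 1;0 0 -0.02 0 1;0 0 -0.03 0 1;0 0 -0.03 0 1;0 0 -0.02 0 1;0 0 0 0 1"
}}

```text
clock: 9.85
tool_pos: [519.4, 191.4, 163.5]
tcp_rot: [0.004, 0.053, 0.999, 0.001]
contact_force: [0.9, -0.2, 0.0]
grip_width: 85.5
grasp_force: 0.0
```

```bash
python3 w.py pics/w4.png
```

```text
[519.4 191.4 163.5] [ 0.8986509  -0.1819695   0.04001634]
tcp along/across 440.7745982683355 334.93728223810075
red [311 175  17  50 631] [515.9 190.5] [12.7 40.4] 83.4 along [417.  418.2 436.6 457.  458.3]
pad [294 140  66  18 425] [482.2 200.9] [59.2  6.5] 73.1 along [399.1 399.5 402.5 405.4 405.7]
board [ 297   40   94  112 4731] [437.5 220. ] [70.7 91.1] 73.0 along [308.5 310.4 356.  398.  399.7]
```

View pics/w4.png

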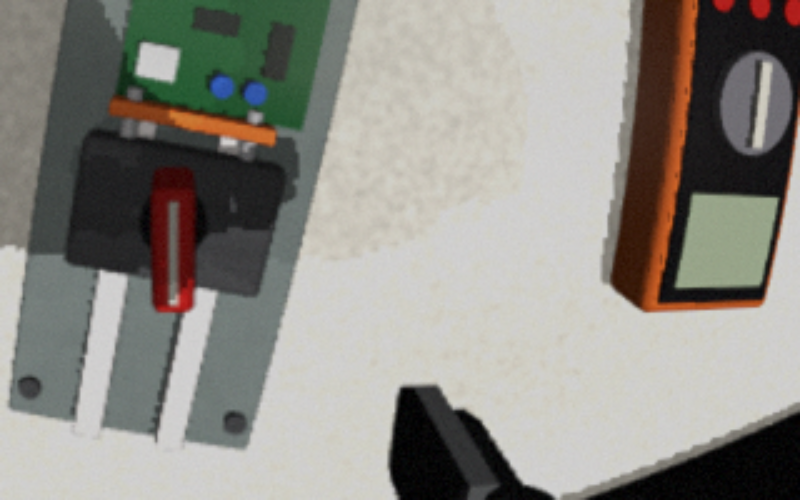

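After release, the bar stands at about 79° turned at crop (173,240). The jaw has held its place, with the pad compressed about 6 mm on the board.

```bash
python3 -c "
from bench import manip;print(manip.sign_off())"
```

```text
the job is handed in; nothing more can be done
None
```

I slid the jaw until its pad pressed about 6 mm onto the board, turned the knob about 79° clockwise (past the 75° lock point), let go with the jaw holding, left the empty holder untouched, and handed the job in; no verdict was returned.

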